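# Hang the cutter carrier on the rail and push it home

### The arm

A 6-joint arm with a two-finger parallel gripper is mounted at the origin on the work surface. World frame = base frame: x ahead of the robot, y to its left, z up, the work surface at z = 0. Lengths are in m, angles in rad, forces in N, time in s.
With the tool pointing down it reaches from about 0.35 to 0.775 m from the base axis. Payload 5.5 kg.
Tool frame: the origin (TCP) lies between the finger pads; the fingertips stand 8 mm ahead of it and the grasp point (between the pads) lies 11 mm behind it; z points along the fingers, y is the line along which they close (so a half turn about z gives the same grasp; the last joint's range is limited). The gripper opens to 85 mm and grips with 20 to 120 N. Pads are 22 mm wide; open, the fingers measure 114 mm over their backs; the gripper's body (76 mm by 85 mm) begins 54 mm behind the grasp point. The pads swing forward as they close: fully open they stand 13 mm farther back than shut.
Start: joints at [1.127, 0.313, 0.046, 1.304, 0, 1.431], TCP at [0.172, 0.549, 0.204] pointing down, gripper open.
Joint ranges: [-2.76, 2.76], [-0.86, 1.69], [-1.03, 1.26], [-2.2, 2.34], [-1.47, 1.5], [-3.14, 3.14]. Speed limits (rad/s): [2.57, 2.57, 3.14, 3.14, 3.14, 3.14].

### API

Orientations are given as a unit quaternion [w, x, y, z].
In Python, from workcell import env gives the robot as it stands.
- The arm moves only by the tool move_arm, never from a script. Its argument "moves" is one flat list of numbers, 5 for each row, row after row: the shift along the world's x, y, z in m, then the turn about the world's z in rad, then the finger opening in m, from 0 to 0.0854. A call has 1 to 12 rows; each row is the pose to reach, as a shift and turn from the pose commanded when the call began; what a row does not reach only later rows make up. A row lasts 1/12 s, in which the tool goes at most 41.7 mm and 7.16 degrees, less where a joint would pass 70% of its speed; a pose out of reach is approached as far as the arm can. A call with a gripper value outside its range is refused whole. The fingers move at their own pace and stop on an object; "newtons" is the grip in N (left out, the last holds). Time passes only in rows, so rows that repeat a pose let the fingers close. It gives the time, the measured TCP pose, the force, the opening and the grip force at its end, in the units of the state.
- env.get_state(): the state, without advancing time (a new reading comes with each control period).
- env.read_camera(name): name is "side" or "top" or "wrist"; returns a dict with "pixels" (420x560x3 uint8, red, green, blue), "camera_matrix" (3x3 intrinsics, pixels), "rvec" (rotation vector, rad) and "tvec" (3), from world to camera coordinates, as OpenCV has them. Camera axes: x right, y down, z forward; pixel columns grow to the right and rows downward; lengths in m; the calibration is good to about 2 mm. The wrist camera is an equidistant fisheye: a pixel r from the principal point sees the ray r / f radians off the axis. A picture is of the moment at which its call begins. There is no depth.
- env.hand_in(): hands the job in; it is judged then, once.
The state is a dict: "clock": time; "joint_pos": joint angles; "qvel": joint speeds; "tau": joint torques, N m; "tcp_pos": TCP position; "orientation": TCP orientation; "wrist_force": force on the tool from outside, world axes, zero at the start; "ft_torque": the same for the moment, N m; "finger_gap": finger opening in m; "grip_force": force on a finger pad.
Only numpy, scipy, OpenCV 4.12 (cv2) and the standard library are available. Lean on these libraries where they do the work, as an engineer would, in place of code of your own. Each camera call takes 0.05 s, during which the arm holds its last target. There are 200 camera calls.

### The job

Hook the loaded cutter carrier over the bench rail, wholly on the half without the stop, and let go of it so that it hangs by itself. Then, without gripping it, push it gently along the rail past the black band until it meets the stop and has pressed the stop's sprung pin home, and leave it hanging there. Leave the tool block, mug, screwdriver, caliper and insert tray where they are.

Things in the scene. Friction and masses are not known exactly. Their poses are not given: they have to be found in the camera images.
- carrier: cutter carrier, 0.3 to 0.6 kg, standing on the bench; origin under its foot, z up, +x at first roughly away from the robot. Foot: aluminium block 60 (x) by 80 (y) by 30 mm high; three cutters stand on it, up to 70 mm. A steel plate 4 mm thick, 76 mm wide, rises at x = -19 mm to 118 mm and carries a saddle, an inverted V 80 mm long in y, with a plate and a grip tab on top
- saddle (a point): on the carrier, 125 mm above its foot at x = y = 0: where the rail's axis lies once the V sits on it; axes as the carrier's. The V is 34 mm wide (x) at its mouth, 45-degree plates 4 mm thick
- tail (a point): middle of the lowest edge of the saddle's rear leg, at x = +18.5 mm (leg 4 mm thick), 107 mm above the carrier's foot. The rail can enter only from the +x side, between the cutters' tops (70 mm) and this edge; then the carrier is lowered until the V sits on the rail
- grip (a point): in the carrier's grip tab, 183 mm above the foot; axes as the carrier's. Tab: 10 mm thick (x), 40 mm long (y), from 163 mm up to 198 mm (the carrier's top)
- push_end (a point): on the carrier, centre of the -y end face of the upright plate on the saddle: plate 10 mm thick (x), 80 mm long (y, from -40 to +40 mm), 137 to 163 mm above the foot; this point at x = 0, y = -40, z = 150 mm. Its other end meets the stop
- rail: fixed rail: round steel bar 12 mm in diameter, axis 185 mm above the bench, along its own y, 470 mm long between two posts (22 by 14 mm, 193 mm tall, on feet 70 by 50 mm) at y = -235 and +235 mm. Origin on the bench under the bar's middle; x roughly away from the robot. Its +y half carries a dark steel stop
- rail_mid (a point): on the axis of the rail's bar at its middle, where the black band (6 mm) is; y along the bar towards the stop, x roughly away from the robot, z up
- pin (a joint): travel (m) of the brass pin in the stop: 0 out, 0.010 flush with the stop's rubber buffer (home); weak spring, 0.5 N. The stop is clamped round the bar, up to 42 mm over its axis; its place is NOT reported: the buffer's -y face (30 by 26 mm, 2 N per mm) lies 70 to 160 mm from the band. The pin, 10 mm in diameter, sticks out 10 mm from it towards -y, 26 mm above the bar's axis
- block: bystander: a similar aluminium block with three cutters but no hook, 60 by 80 mm, 75 mm tall; origin under its centre
- mug: bystander: white mug, 80 mm wide, 95 mm tall; origin under its centre
- driver: bystander: screwdriver 200 mm long, about 30 mm high, lying under the rail; origin at its underside, x along it
- caliper: bystander: caliper 200 mm long (x), 17 mm high, lying beyond the rail; origin under it
- insert_tray: bystander: black tray 90 by 130 by 22 mm high; origin under its centre

How it is judged:
On the way, in this order (a step that is already met when the one before it is completed fails the run):
1. the carrier hangs by its saddle, let go and at rest, wholly on the rail's half without the stop (saddle centre 40 mm or more from the black band, on its -y side), the pin still out (x of saddle in the frame of rail_mid between -0.006 and 0.006 m and z of saddle in the frame of rail_mid between -0.005 and 0.005 m and angle between carrier's own z axis and vertical below 0.15 rad and contact force between the fingers and carrier below 0.3 N and linear speed of carrier below 0.02 m/s and y of saddle in the frame of rail_mid below -0.04 m and value of joint pin below 0.003 m), for 0.3 s.
2. hanging on the rail, the carrier has pressed the stop's pin home (at least 8 of 10 mm) (x of saddle in the frame of rail_mid between -0.006 and 0.006 m and z of saddle in the frame of rail_mid between -0.005 and 0.005 m and angle between carrier's own z axis and vertical below 0.15 rad and value of joint pin above 0.008 m), for 0.2 s.
At the end, for the whole second after the job is handed in: The carrier hangs on the rail by its saddle (seated within 6 mm, plumb within 0.15 rad), let go and at rest, beyond the black band and against the stop, keeping the pin pressed in by at least 8 of its 10 mm; the five bystanders moved 25 mm at most (all of step 2 and contact force between the fingers and carrier below 0.3 N and linear speed of carrier below 0.02 m/s and y of saddle in the frame of rail_mid above 0.01 m); the robot touches nothing.
It fails at once if the carrier, riding on the rail, is gripped or is pushed with more than 25 N while its centre is beyond, or less than 30 mm short of, the black band (x of saddle in the frame of rail_mid between -0.012 and 0.012 m and z of saddle in the frame of rail_mid between -0.012 and 0.012 m and y of saddle in the frame of rail_mid above -0.03 m and contact force between the fingers and carrier above 25 N).
It fails at once if the carrier tips over or falls (tilts by more than 0.6 rad) (angle between carrier's own z axis and vertical above 0.6 rad).
It fails at once if the tool block, mug, screwdriver, caliper or insert tray is moved by more than 25 mm (distance of any of block, mug, driver, caliper, insert_tray from where it was at the start of the episode above 0.025 m).
It also fails if it takes over 64 s, if anything falls off the work surface, if the arm or the gripper's body presses on something with over 40 N, if the wrist force passes 120 N, or if a joint passes its speed limit or range.

## Working session

There is one attempt and no reset: what is moved stays moved. The work goes in short steps, Python scripts to look and compute and a tool call to move; the robot and the scene stay as the last step left them, time stands still between calls to the robot, and variables do not carry over. Pictures are saved under pics/ and viewed, at most 10 in all, crops included, and the job is handed in when it is done.

Besides the shell and the picture viewer there is one more tool, called after "Call:" in YAML: its name, and indented under it one key for each argument. move_arm: Moves the arm, as the interface text tells. Its arguments: {"type":"object","properties":{"moves":{"type":"array"},"newtons":{"type":"number"}},"required":["moves"]}

```bash
mkdir -p pics; cat > h.py <<'E'
import numpy as np, cv2
from workcell import env
def cam(n):
    c=env.read_camera(n); R=cv2.Rodrigues(np.array(c["rvec"],float))[0]
    return c["pixels"],np.array(c["camera_matrix"]),R,np.array(c["tvec"],float).ravel()
def ray(K,R,t,u,v):
    d=R.T@np.linalg.solve(K,[u,v,1.]); return -R.T@t,d
def onz(K,R,t,u,v,z):
    o,d=ray(K,R,t,u,v); return o+d*(z-o[2])/d[2]
def tri(a,b):
    (o1,d1),(o2,d2)=a,b
    s=np.linalg.lstsq(np.c_[d1,-d2],o2-o1,rcond=None)[0]
    p,q=o1+s[0]*d1,o2+s[1]*d2; return (p+q)/2,np.linalg.norm(p-q)
def proj(K,R,t,p):
    q=K@(R@np.array(p)+t); return q[:2]/q[2]
E
python3 - <<'E'
from h import *
for n in ("top","side"):
    p,K,R,t=cam(n); cv2.imwrite(f"pics/{n}0.png",p[:,:,::-1]); np.savez(f"{n}0.npz",p=p,K=K,R=R,t=t)
    print(n,-R.T@t,R[2],K[0,0])
print(env.get_state())
E
```

```text
top [ 0.39541906 -0.06213604  1.50051219] [ 0.13855556 -0.00441499 -0.99034482] 519.6446465941457
side [ 0.54851312 -0.74419223  0.81815566] [ 0.05969994  0.69655534 -0.71501509] 418.51254413049253
{'clock': 0.1, 'joint_pos': array([1.12740119e+00, 3.13948413e-01, 4.50610620e-02, 1.30361706e+00,
       1.08000265e-05, 1.43121236e+00]), 'qvel': array([-5.93524231e-04, -2.31959050e-03,  3.27363173e-03, -1.49517363e-04,
        2.39569663e-03,  7.28855040e-05]), 'tau': array([ 2.43791714e-03, -4.81726527e+01,  2.99243867e+01,  1.26942561e-02,
       -1.14095881e-04,  1.43750918e-05]), 'tcp_pos': array([0.17178615, 0.54818934, 0.20267206]), 'orientation': array([-2.50605599e-04,  1.51321996e-01,  9.88484155e-01, -8.16462050e-04]), 'wrist_force': array([ 0.72708547, -0.39076363,  0.88879374]), 'ft_torque': array([-0.02810501,  0.07133514,  0.03130615]), 'grip_force': 0.0, 'finger_gap': 0.08545280337324333}
```

View pics/top0.png

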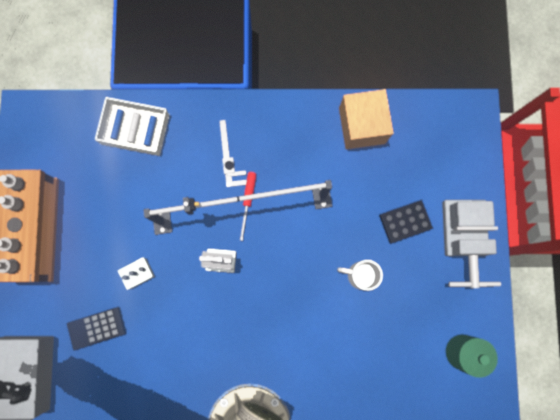

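View pics/side0.png

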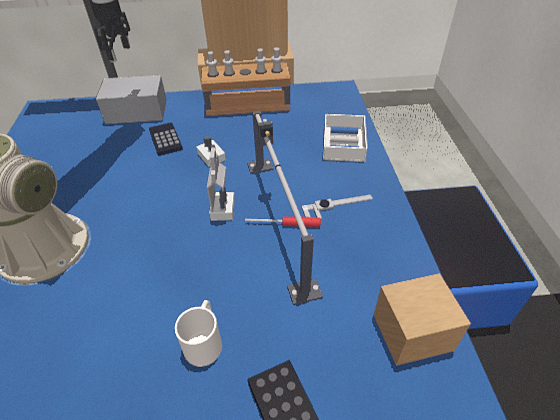

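The top view shows the rail from about (148,213) to (328,186), with the stop at (190,205). The carrier is at (218,260), the block at (135,273), the driver at (248,200) and the mug at (365,275). I'll zoom in on the rail and carrier.

```bash
python3 - <<'E'
import cv2,numpy as np
a=cv2.imread("pics/top0.png");b=cv2.imread("pics/side0.png")
# top crop x140-340,y170-290 x4 ; 
cv2.imwrite("pics/c_top.png",cv2.resize(a[170:290,140:340],None,fx=4,fy=4,interpolation=cv2.INTER_CUBIC))
cv2.imwrite("pics/c_side.png",cv2.resize(b[105:245,190:330],None,fx=4.28,fy=4.28,interpolation=cv2.INTER_CUBIC)[:600])
E
```

```text
(no output)
```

View pics/c_top.png

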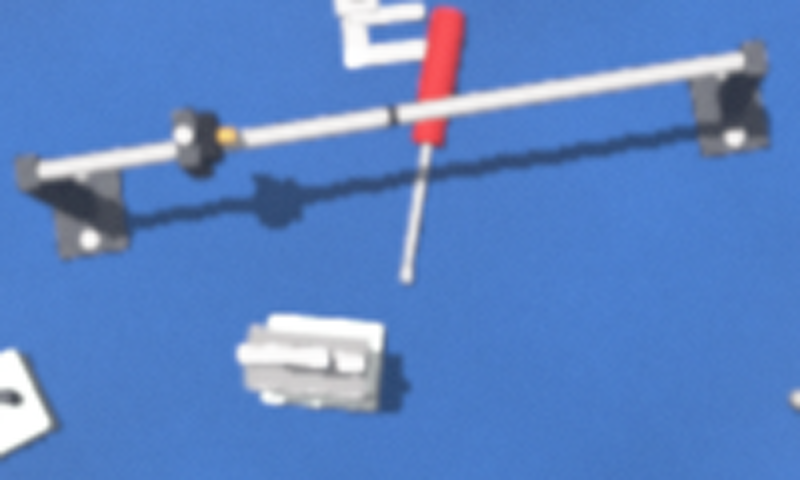

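View pics/c_side.png

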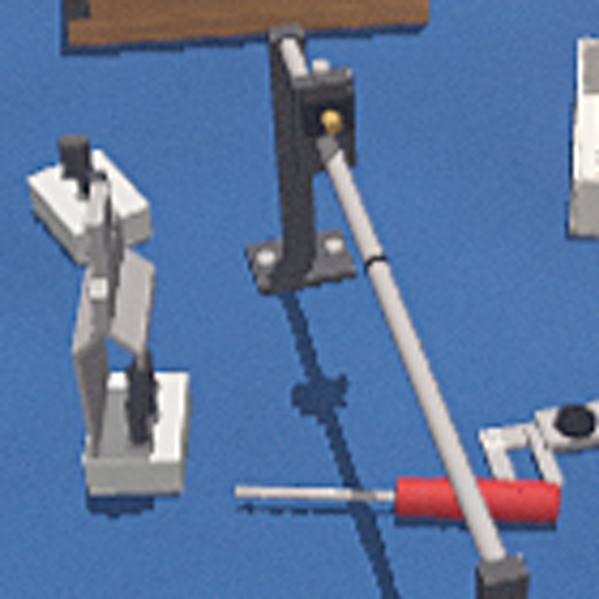

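The crops show:
- **Top:** bar axis from (40,169) to (745,61), band at (394,114), pin tip at about (238,136), and the carrier foot's far top edge from (270,315) to (385,322).
- **Side:** band at (376,260), and the carrier's push_end face at about (98,288).

Next I'll turn these into positions.

```bash
cat > m.py <<'E'
from h import *
T=np.load("top0.npz");S=np.load("side0.npz")
ct=lambda u,v:(140+(u+.5)/4-.5,170+(v+.5)/4-.5)
cs=lambda u,v:(190+(u+.5)/4.28-.5,105+(v+.5)/4.28-.5)
k=lambda D:(D["K"],D["R"],D["t"])
np.set_printoptions(precision=4,suppress=True)
def bar(p,seeds):   # subpixel bar centre line by bright mask near seed line
    g=p.min(2).astype(float); (u0,v0),(u1,v1)=seeds; pts=[]
    n=np.array([-(v1-v0),u1-u0]);n=n/np.hypot(*n)
    for s in np.linspace(.03,.97,80):
        c=np.array([u0+s*(u1-u0),v0+s*(v1-v0)])
        w=np.linspace(-3.5,3.5,29); q=(c+w[:,None]*n).astype(np.float32)
        val=cv2.remap(g.astype(np.float32),q[:,0].reshape(1,-1),q[:,1].reshape(1,-1),1)[0]
        m=val>130
        if m.sum()>4: pts.append(c+n*(w[m].mean()))
    vx,vy,x,y=cv2.fitLine(np.array(pts,np.float32),cv2.DIST_HUBER,0,.01,.01).ravel()
    return np.array([x,y]),np.array([vx,vy]),len(pts)
def on(l,u): c,d,_=l; return c+d*(u-c[0])/d[0]
lt=bar(T["p"],(ct(250,135),ct(735,63))); ls=bar(S["p"],(cs(345,165),cs(485,545)))
bt=on(lt,ct(394,114)[0]); 
A=onz(*k(T),*on(lt,ct(250,0)[0]),.185);B=onz(*k(T),*on(lt,ct(735,0)[0]),.185)
d=(A-B)/np.linalg.norm(A-B); M=onz(*k(T),*bt,.185); P=onz(*k(T),*on(lt,ct(238,0)[0]),.211)
c,dv,_=ls; v=cs(0,260)[1]; bs=c+dv*(v-c[1])/dv[1]
print("bar dir",d,"yaw",np.arctan2(-d[0],d[1]),"band top",M,"tri",tri(ray(*k(T),*bt),ray(*k(S),*bs)),lt[2],ls[2])
print("side band on z=.185",onz(*k(S),*bs,.185))
c0,d0,_=ls
for yy in (0.06,-.06,-.15):
    X=M+d*yy; q=proj(*k(S),X); print("side reproj err x",q[0]-(c0+d0*(q[1]-c0[1])/d0[1])[0])
print("pin tip y~",(P-M)@d)
a=onz(*k(T),*ct(270,315),.03);b=onz(*k(T),*ct(385,322),.03)
e=(a-b)/np.linalg.norm(a-b); print("foot edge",a,b,np.linalg.norm(a-b),"yaw",np.arctan2(-e[0],e[1]))
o=(a+b)/2-.03*np.array([e[1],-e[0],0]); print("carrier origin",o)
for s in ((88,492),(182,492)): print("side foot bottom",onz(*k(S),*cs(*s),0.0))
for s in ((84,462),(186,462),(187,373)): print("side foot top",onz(*k(S),*cs(*s),0.03))
print("push_end side",onz(*k(S),*cs(98,288),.15)," tab top end",onz(*k(S),*cs(98,178),.198))
print("tab top -y end from top",onz(*k(T),*ct(327,357),.198),onz(*k(T),*ct(240,353),.198),"plate end",onz(*k(T),*ct(365,364),.163))
E
python3 m.py
```

```text
bar dir [-0.156   0.9878  0.    ] yaw 0.15662324086674756 band top [0.6096 0.022  0.185 ] tri (array([0.6074, 0.0216, 0.1902]), np.float64(0.0026840284773345146)) 79 79
side band on z=.185 [0.6065 0.0276 0.185 ]
side reproj err x 0.8931077325796082
side reproj err x 1.0137327035332646
side reproj err x 1.1187184831800892
pin tip y~ 0.09789776793136659
foot edge [0.4917 0.1185 0.03  ] [0.4866 0.0372 0.03  ] 0.08144110140645515 yaw -0.06264422517195274
carrier origin [0.4592 0.0797 0.03  ]
side foot bottom [0.4225 0.0461 0.    ]
side foot bottom [0.4815 0.0393 0.    ]
side foot top [0.4242 0.043  0.03  ]
side foot top [0.4869 0.0358 0.03  ]
side foot top [0.4891 0.1165 0.03  ]
push_end side [0.4483 0.0638 0.15  ]  tab top end [0.4541 0.104  0.198 ]
tab top -y end from top [0.4545 0.0619 0.198 ] [0.4571 0.1162 0.198 ] plate end [0.4515 0.0408 0.163 ]
```

Call:
move_arm:
  moves: [0, 0, 0.04, 0, 0.085, 0, 0, 0.08, 0, 0.085, 0.02, -0.03, 0.1, -0.1, 0.085, 0.04, -0.062, 0.11, -0.22, 0.085, 0.06, -0.094, 0.11, -0.34, 0.085, 0.08, -0.126, 0.11, -0.46, 0.085, 0.1, -0.158, 0.11, -0.58, 0.085, 0.12, -0.19, 0.11, -0.7, 0.085, 0.14, -0.222, 0.11, -0.82, 0.085, 0.16, -0.254, 0.11, -0.94, 0.085, 0.18, -0.286, 0.11, -1.06, 0.085, 0.2, -0.318, 0.11, -1.18, 0.085]

```text
clock: 1.1
tcp_pos: [0.3724, 0.229, 0.3133]
orientation: [-0.0, 0.678, 0.735, -0.0]
wrist_force: [0.6, 1.0, -0.3]
finger_gap: 0.085
grip_force: 0.0
```

Call:
move_arm:
  moves: [0.02, -0.03, 0, -0.08, 0.085, 0.04, -0.06, 0, -0.152, 0.085, 0.06, -0.1, 0, -0.152, 0.085, 0.084, -0.13, 0, -0.152, 0.085, 0.084, -0.151, 0, -0.152, 0.085, 0.084, -0.151, 0, -0.152, 0.085, 0.084, -0.151, 0, -0.152, 0.085]

```text
clock: 1.68
tcp_pos: [0.456, 0.0786, 0.313]
orientation: [-0.001, 0.731, 0.683, -0.0]
wrist_force: [1.2, 1.2, -0.9]
finger_gap: 0.085
grip_force: 0.0
```

```bash
python3 - <<'E'
from h import *
p,K,R,t=cam("wrist"); cv2.imwrite("pics/w1.png",p[:,:,::-1]); np.savez("w1.npz",p=p,K=K,R=R,t=t)
print(-R.T@t,R,K)
E
```

```text
[0.4608633  0.14967722 0.48381285] [[ 0.99769816 -0.06778805 -0.00177683]
 [-0.06465053 -0.95877366  0.27671895]
 [-0.02046182 -0.27596711 -0.96094925]] [[325.1922621   0.        279.2031325]
 [  0.        325.1922621 209.0277025]
 [  0.          0.          1.       ]]
```

View pics/w1.png

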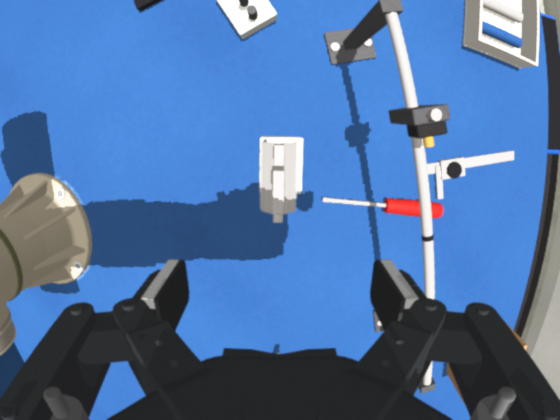

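The wrist view shows the tab strip at column 278, from (278,143) to (278,222). It is midway between the fingers (185 and 373) and parallel to them. The band is at (428,239).

```bash
cat >> h.py <<'E'
def fray(K,R,t,u,v):
    x,y=(u-K[0,2])/K[0,0],(v-K[1,2])/K[1,1]; r=np.hypot(x,y)
    return -R.T@t,R.T@np.array([np.sin(r)*x/r,np.sin(r)*y/r,np.cos(r)])
def fz(k,u,v,z):
    o,d=fray(*k,u,v); return o+d*(z-o[2])/d[2]
E
python3 - <<'E'
from h import *
np.set_printoptions(precision=4,suppress=True)
W=np.load("w1.npz");k=(W["K"],W["R"],W["t"]);p=W["p"]
g=p.min(2)
print(g[136:228:2,279]); print(g[155,258:306]); print(g[200,258:306])
print("foot far corners",fz(k,260,137,.03),fz(k,303,137,.03),"strip",fz(k,279,144,.163),fz(k,278,205,.198),fz(k,278,213,.198),fz(k,278,222,.163))
print("band",fz(k,428,239,.185), "rail",fz(k,432,290,.185),fz(k,422,180,.185),"pin",fz(k,429,147,.211))
E
```

```text
[153 255 255 254 183 248 252 252 252 251 251 252 252 252 246 152 130 168
 246 249 249 249 249 249 249 249 249 249 249 249 249 241 168 149 149 149
 149 149 147 140 150 150 149 120  46  44]
[ 93 179 246 241 226 218 218 218 218 219 218 217 218 215 198 174 220 249
 252 252 252 251 252 251 250 241 220 221 224 224 225 224 224 224 225 225
 225 229 247 254 255 255 255 255 245 147  82  77]
[ 51  78 116 138 135 134 134 136 137 136 134 134 135 137 139 144 149 149
 148 150 157 168 172 180 200 202 158 137 139 142 148 149 149 147 140 137
 137 123  81  51  44  44  43  44  45  43  45  44]
foot far corners [0.4317 0.125  0.03  ] [0.4912 0.121  0.03  ] strip [0.4583 0.1239 0.163 ] [0.4539 0.0715 0.198 ] [0.4534 0.0639 0.198 ] [0.4518 0.0436 0.163 ]
band [0.6099 0.0202 0.185 ] rail [ 0.6229 -0.0444  0.185 ] [0.5987 0.0843 0.185 ] pin [0.5933 0.1201 0.211 ]
```

Call:
move_arm:
  moves: [0, 0.003, -0.03, 0, 0.085, 0, 0.003, -0.065, 0, 0.085, 0, 0.003, -0.1, 0, 0.085, 0, 0.003, -0.125, 0, 0.085, 0, 0.003, -0.142, 0, 0.085, 0, 0.003, -0.142, 0, 0.085, 0, 0.003, -0.142, 0, 0.05, 0, 0.003, -0.142, 0, 0.03, 0, 0.003, -0.142, 0, 0.02, 0, 0.003, -0.142, 0, 0.012, 0, 0.003, -0.142, 0, 0.005, 0, 0.003, -0.142, 0, 0]
  newtons: 50

```text
clock: 2.73
tcp_pos: [0.4565, 0.0827, 0.1723]
orientation: [0.001, 0.73, 0.684, 0.001]
wrist_force: [-0.1, -1.1, -0.5]
finger_gap: 0.012
grip_force: 0.0
```

Call:
move_arm:
  moves: [0, 0, 0, 0, 0, 0, 0, 0, 0, 0, 0, 0, 0, 0, 0, 0, 0, 0, 0, 0]
  newtons: 70

```text
clock: 3.07
tcp_pos: [0.456, 0.0827, 0.1715]
orientation: [-0.0, 0.73, 0.684, 0.0]
wrist_force: [-0.0, 0.8, 0.9]
finger_gap: 0.0
grip_force: 0.0
```

The fingers shut on nothing, so I'll look before doing anything else.

```bash
python3 - <<'E'
from h import *
a=cam("side"); b=cam("wrist"); np.savez("s2.npz",p=a[0],K=a[1],R=a[2],t=a[3]);np.savez("w2.npz",p=b[0],K=b[1],R=b[2],t=b[3])
A=cv2.resize(a[0][90:290,150:350],None,fx=2.5,fy=2.5,interpolation=cv2.INTER_CUBIC)[:,:400]
A=cv2.resize(a[0][100:240,160:260],(400,560),interpolation=cv2.INTER_CUBIC)
B=cv2.resize(b[0][120:400,180:380],(400,560),interpolation=cv2.INTER_CUBIC)
cv2.imwrite("pics/m2.png",np.hstack([A,B])[:,:,::-1])
E
```

```text
(no output)
```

View pics/m2.png

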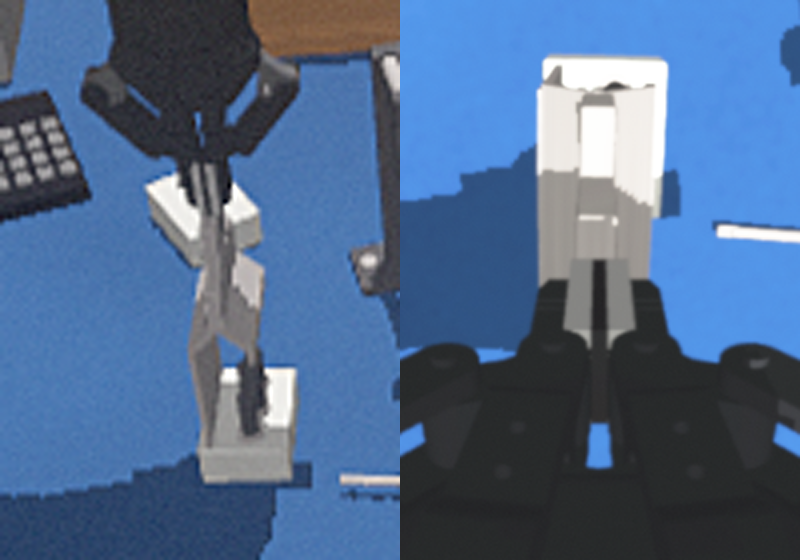

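```bash
python3 - <<'E'
from h import *
np.set_printoptions(precision=1,suppress=True)
W=np.load("w2.npz");S=np.load("s2.npz")
def fproj(D,p):
    q=D["R"]@np.array(p)+D["t"]; r=np.hypot(q[0],q[1]); th=np.arctan2(r,q[2]); K=D["K"]
    return np.array([K[0,0]*th*q[0]/r+K[0,2],K[1,1]*th*q[1]/r+K[1,2]])
def C(x,y,z,yaw=-.066):
    c,s=np.cos(yaw),np.sin(yaw); return [.456+c*x-s*y,.082+s*x+c*y,z]
for n,p in [("foot+x+y",C(.03,.04,.03)),("plate+y",C(0,.04,.163)),("tab+y low",C(0,.02,.163)),("tab+y top",C(0,.02,.198)),("tab-y top",C(0,-.02,.198)),("plate-y top",C(0,-.04,.163)),("push_end",C(0,-.04,.15)),("tcp",[.456,.0827,.1715]),("tip",[.456,.0827,.1635])]:
    w=fproj(W,p); s=proj(S["K"],S["R"],S["t"],p)
    print(n,"wristcrop",(w-[180,120])*2,"sidecrop",(s-[160,100])*4)
E
```

```text
foot+x+y wristcrop [261.5  62.2] sidecrop [292.4 363.8]
plate+y wristcrop [199.6 110. ] sidecrop [225. 212.]
tab+y low wristcrop [199.4 178.8] sidecrop [222.6 231.6]
tab+y top wristcrop [199.6 220. ] sidecrop [215.3 186.5]
tab-y top wristcrop [199.3 364.3] sidecrop [210. 227.]
plate-y top wristcrop [199.1 358.4] sidecrop [215.  293.6]
push_end wristcrop [199.1 338.3] sidecrop [217.8 310. ]
tcp wristcrop [199.2 252.4] sidecrop [218.4 240.2]
tip wristcrop [199.2 242. ] sidecrop [220.  250.4]
```

```bash
python3 - <<'E'
from h import *
s=env.get_state(); print({k:s[k] for k in("clock","tcp_pos","wrist_force","grip_force","finger_gap")})
c=np.load("w2.npz")["p"]
B=cv2.resize(c[220:340,220:340],(600,600),interpolation=cv2.INTER_CUBIC)
cv2.imwrite("pics/m3.png",cv2.convertScaleAbs(B,alpha=1.6,beta=20)[:,:,::-1])
E
```

```text
{'clock': 3.1667, 'tcp_pos': array([0.45599263, 0.08268427, 0.17147462]), 'wrist_force': array([ 0.55962704,  0.38160175, -0.10359839]), 'grip_force': 0.0, 'finger_gap': -0.0003387490383689314}
```

View pics/m3.png

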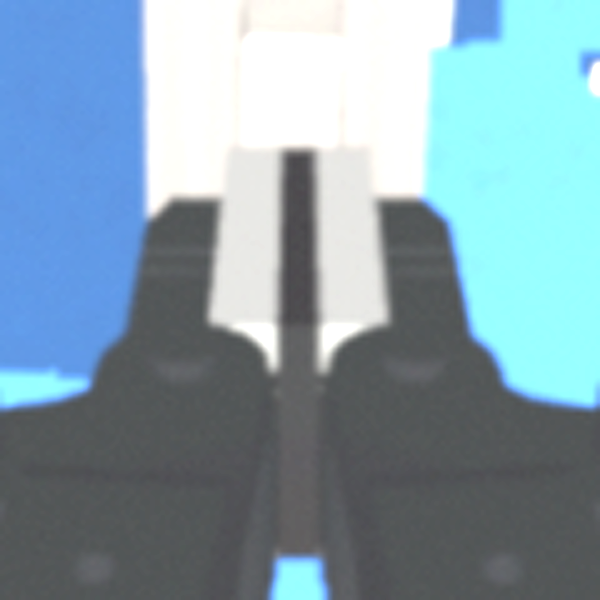

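The pads are shut with nothing between them. The wrist view puts the tip line at (279,250), which means the fingertips are about 30 mm higher than stated, just over the tab. I'll measure that numerically before descending further.

```bash
python3 - <<'E'
from h import *
np.set_printoptions(precision=4,suppress=True)
W=np.load("w2.npz");k=(W["K"],W["R"],W["t"])
o,d=fray(*k,279.5,250)
for y in (.0727,.0827,.0937): print(y,o+d*(y-o[1])/d[1])
# pad width at tip: raw 225..372 /5 -> 29.4px
for y in (.0827,.0937):
    a=[ (lambda q:q[0]+q[1]*(y-q[0][1])/q[1][1])(fray(*k,220+u/5,250)) for u in (225,281,317,372)]; print([round(x[0]*1e3,1) for x in a])
E
```

```text
0.0727 [0.4553 0.0727 0.1537]
0.0827 [0.4559 0.0827 0.177 ]
0.0937 [0.4566 0.0937 0.2026]
[np.float64(447.9), np.float64(454.1), np.float64(458.1), np.float64(464.1)]
[np.float64(449.8), np.float64(455.1), np.float64(458.5), np.float64(463.6)]
```

Call:
move_arm:
  moves: [0, 0, 0.02, 0, 0.03, 0, 0, 0.04, 0, 0.06, 0, 0, 0.06, 0, 0.085, 0, 0, 0.06, 0, 0.085, 0, 0, 0.06, 0, 0.085, 0, 0, 0.06, 0, 0.085]

```text
clock: 3.67
tcp_pos: [0.4558, 0.0827, 0.231]
orientation: [-0.0, 0.73, 0.684, -0.0]
wrist_force: [-0.2, -0.0, -0.4]
finger_gap: 0.0723
grip_force: 0.0
```

```bash
python3 - <<'E'
from h import *
a=cam("side"); b=cam("wrist"); np.savez("s3.npz",p=a[0],K=a[1],R=a[2],t=a[3]);np.savez("w3.npz",p=b[0],K=b[1],R=b[2],t=b[3])
A=cv2.resize(a[0][70:220,160:260],(400,600),interpolation=cv2.INTER_CUBIC)
B=cv2.resize(b[0][110:410,180:380],(400,600),interpolation=cv2.INTER_CUBIC)
cv2.imwrite("pics/m4.png",cv2.convertScaleAbs(np.hstack([A,B]),alpha=1.3,beta=10)[:,:,::-1])
E
```

```text
(no output)
```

View pics/m4.png

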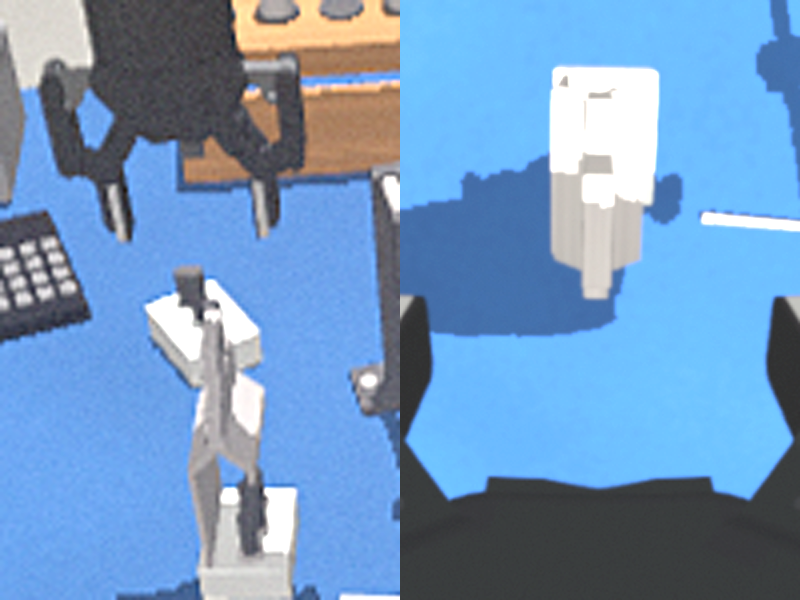

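The carrier stands unmoved. The open fingertips are at side crop (124,240) and (263,236), and in the wrist crop at about v=298. I'll triangulate those.

```bash
python3 - <<'E'
from h import *
np.set_printoptions(precision=4,suppress=True)
W=np.load("w3.npz");S=np.load("s3.npz");k=(W["K"],W["R"],W["t"]);q=(S["K"],S["R"],S["t"])
for (su,sv),(wu,wv) in [((120,240),(405,298)),((263,237),(785,298))]:
    print(tri(ray(*q,160+su/4,70+sv/4),fray(*k,180+(wu-400)/2,110+wv/2)))
    for z in (.20,.236,.25,.27): print(z,proj(*q,[.456+(.04 if su>200 else -.04),.0827,z])*4-[640,280])
print(env.get_state()["tcp_pos"])
E
```

```text
(array([0.409 , 0.0903, 0.259 ]), np.float64(0.0025158800309784735))
0.2 [145.6925 327.9487]
0.236 [135.8915 278.8868]
0.25 [131.9402 259.107 ]
0.27 [126.1525 230.1347]
(array([0.4972, 0.0839, 0.2594]), np.float64(0.00863277492176034))
0.2 [278.5864 318.2977]
0.236 [272.2912 269.2215]
0.25 [269.7537 249.4395]
0.27 [266.0374 220.4673]
[0.4554 0.0827 0.2305]
```

The real fingertips stand about 25 to 30 mm farther back than stated. I'll descend to TCP z = 0.145, which is safe under either geometry, and close again.

Call:
move_arm:
  moves: [0, 0, -0.03, 0, 0.085, 0, 0, -0.06, 0, 0.085, 0, 0, -0.075, 0, 0.085, 0, 0, -0.087, 0, 0.085, 0, 0, -0.087, 0, 0.06, 0, 0, -0.087, 0, 0.04, 0, 0, -0.087, 0, 0.02, 0, 0, -0.087, 0, 0.01, 0, 0, -0.087, 0, 0, 0, 0, -0.087, 0, 0, 0, 0, -0.087, 0, 0, 0, 0, -0.087, 0, 0]
  newtons: 50

```text
clock: 4.77
tcp_pos: [0.4564, 0.0827, 0.1452]
orientation: [0.0, 0.73, 0.684, 0.0]
wrist_force: [-2.0, -0.7, 4.0]
finger_gap: 0.0088
grip_force: 51.3
```

Call:
move_arm:
  moves: [0, 0, 0, 0, 0, 0, 0, 0.01, 0, 0, 0, 0, 0.025, 0, 0, 0, 0, 0.045, 0, 0, 0, 0, 0.065, 0, 0, 0, 0, 0.085, 0, 0, 0, 0, 0.0965, 0, 0, 0, 0, 0.0965, 0, 0, 0, 0, 0.0965, 0, 0]
  newtons: 90

```text
clock: 5.52
tcp_pos: [0.456, 0.0827, 0.2408]
orientation: [-0.0, 0.73, 0.684, -0.0]
wrist_force: [-0.4, 0.5, -6.5]
finger_gap: 0.0084
grip_force: 88.1
```

Call:
move_arm:
  moves: [0.01, -0.02, 0, 0.03, 0, 0.02, -0.04, 0, 0.06, 0, 0.03, -0.06, 0, 0.09, 0, 0.04, -0.08, 0, 0.12, 0, 0.05, -0.1, 0, 0.15, 0, 0.06, -0.12, 0, 0.18, 0, 0.07, -0.14, 0, 0.21, 0, 0.08, -0.16, 0, 0.222, 0, 0.09, -0.171, 0, 0.222, 0, 0.09, -0.171, 0, 0.222, 0, 0.09, -0.171, 0, 0.222, 0, 0.09, -0.171, 0, 0.222, 0]

```text
clock: 6.52
tcp_pos: [0.5448, -0.0878, 0.2393]
orientation: [-0.002, 0.65, 0.76, -0.001]
wrist_force: [0.4, 1.2, -6.2]
finger_gap: 0.0085
grip_force: 88.2
```

```bash
python3 - <<'E'
from h import *
s=env.get_state(); print(s["tcp_pos"],s["orientation"],s["wrist_force"],s["finger_gap"],s["grip_force"])
a=cam("side"); b=cam("top"); np.savez("s4.npz",p=a[0],K=a[1],R=a[2],t=a[3]);np.savez("t4.npz",p=b[0],K=b[1],R=b[2],t=b[3])
A=cv2.resize(a[0][110:310,180:330],(450,600),interpolation=cv2.INTER_CUBIC)
B=cv2.resize(b[0][160:360,220:336],(348,600),interpolation=cv2.INTER_CUBIC)
cv2.imwrite("pics/m5.png",np.hstack([A,B])[:,:,::-1])
E
```

```text
[ 0.54479843 -0.08775779  0.23929754] [-1.82493640e-03  6.49526934e-01  7.60336158e-01 -5.98362292e-04] [ 0.4077055   1.19044097 -6.17908887] 0.008490281861446522 88.19064974784851
```

View pics/m5.png

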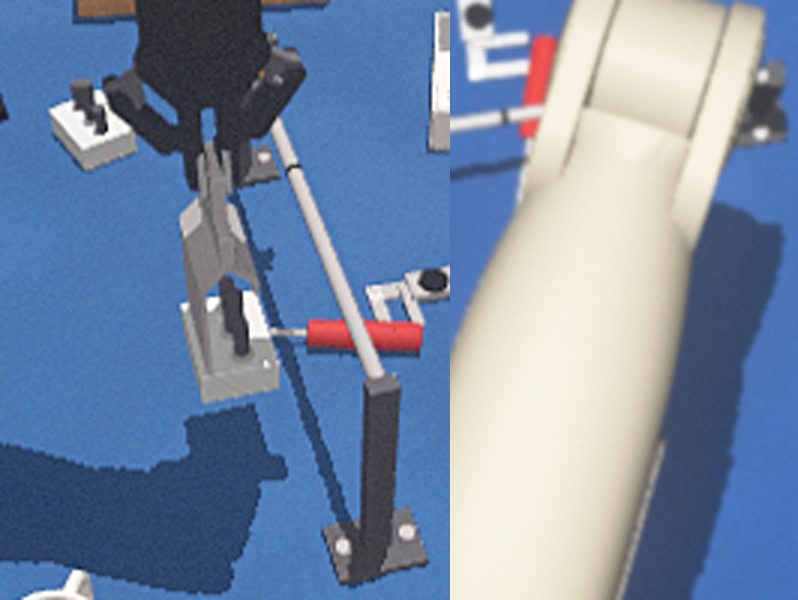

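```bash
python3 - <<'E'
from h import *
np.set_printoptions(precision=4,suppress=True)
S=np.load("s4.npz");q=(S["K"],S["R"],S["t"]);T=np.array([.5448,-.0878]);yaw=.157
c,s=np.cos(yaw),np.sin(yaw)
def P(x,y,z): return [T[0]+c*x-s*y,T[1]+s*x+c*y,z+.0943]
for n,o,p in [("bot -x-y",(207,402),(-.03,-.04,0)),("bot +x-y",(277,389),(.03,-.04,0)),("top +x-y",(279,360),(.03,-.04,.03)),("top -x-y",(200,372),(-.03,-.04,.03)),("tail -y",(259,291),(.0185,-.04,.107))]:
    print(n,"obs",o,"pred",(proj(*q,P(*p))-[180,110])*3, "obs pos on z",onz(*q,180+o[0]/3,110+o[1]/3,P(*p)[2]),"pred",np.array(P(*p)))
E
```

```text
bot -x-y obs (207, 402) pred [201.3241 403.2411] obs pos on z [ 0.5257 -0.1313  0.0943] pred [ 0.5214 -0.132   0.0943]
bot +x-y obs (277, 389) pred [278.9011 387.0426] obs pos on z [ 0.5791 -0.1244  0.0943] pred [ 0.5807 -0.1226  0.0943]
top +x-y obs (279, 360) pred [277.7155 360.6383] obs pos on z [ 0.5817 -0.1221  0.1243] pred [ 0.5807 -0.1226  0.1243]
top -x-y obs (200, 372) pred [198.3186 376.9253] obs pos on z [ 0.5229 -0.1273  0.1243] pred [ 0.5214 -0.132   0.1243]
tail -y obs (259, 291) pred [258.3647 290.0743] obs pos on z [ 0.5697 -0.1254  0.2013] pred [ 0.5693 -0.1244  0.2013]
```

The carrier hangs plumb in the grip, and the predicted corners match within about 2 mm. Now I'll insert the rail.

Call:
move_arm:
  moves: [0.01, 0.0016, 0.001, 0, 0, 0.02, 0.003, 0.001, 0, 0, 0.03, 0.0047, 0.001, 0, 0, 0.04, 0.0063, 0.001, 0, 0, 0.05, 0.008, 0.001, 0, 0, 0.06, 0.0095, 0.001, 0, 0, 0.07, 0.011, 0.001, 0, 0, 0.0785, 0.0124, 0.001, 0, 0, 0.0785, 0.0124, 0.001, 0, 0, 0.0785, 0.0124, 0.001, 0, 0]

```text
clock: 7.45
tcp_pos: [0.6241, -0.0751, 0.2416]
orientation: [-0.0, 0.649, 0.761, -0.0]
wrist_force: [-0.1, -0.0, -5.0]
finger_gap: 0.0084
grip_force: 88.2
```

Call:
move_arm:
  moves: [0, 0, -0.006, 0, 0, 0, 0, -0.012, 0, 0, 0, 0, -0.018, 0, 0, 0, 0, -0.022, 0, 0, 0, 0, -0.025, 0, 0, 0, 0, -0.025, 0, 0]

```text
clock: 7.95
tcp_pos: [0.6238, -0.0758, 0.2159]
orientation: [-0.001, 0.65, 0.76, -0.0]
wrist_force: [-0.1, 0.5, -5.7]
finger_gap: 0.0087
grip_force: 88.2
```

Call:
move_arm:
  moves: [0, 0, -0.003, 0, 0, 0, 0, -0.006, 0, 0, 0, 0, -0.008, 0, 0, 0, 0, -0.008, 0, 0]

```text
clock: 8.28
tcp_pos: [0.6243, -0.0759, 0.2084]
orientation: [-0.0, 0.649, 0.76, -0.0]
wrist_force: [0.1, -0.4, -5.2]
finger_gap: 0.0082
grip_force: 88.2
```

Call:
move_arm:
  moves: [0, 0, -0.001, 0, 0, 0, 0, -0.002, 0, 0, 0, 0, -0.002, 0, 0]

```text
clock: 8.53
tcp_pos: [0.6246, -0.0759, 0.2069]
orientation: [0.0, 0.649, 0.76, 0.0]
wrist_force: [0.4, 0.6, -5.3]
finger_gap: 0.0085
grip_force: 88.2
```

Call:
move_arm:
  moves: [0, 0, -0.001, 0, 0, 0, 0, -0.002, 0, 0, 0, 0, -0.002, 0, 0]

```text
clock: 8.78
tcp_pos: [0.6244, -0.076, 0.2054]
orientation: [0.0, 0.65, 0.76, -0.0]
wrist_force: [-1.3, 0.2, -2.7]
finger_gap: 0.0084
grip_force: 88.6
```

Call:
move_arm:
  moves: [0, 0, -0.001, 0, 0, 0, 0, -0.0015, 0, 0, 0, 0, -0.0015, 0, 0]

```text
clock: 9.03
tcp_pos: [0.6245, -0.0761, 0.2054]
orientation: [0.001, 0.65, 0.76, 0.0]
wrist_force: [-3.6, 0.1, 4.9]
finger_gap: 0.0086
grip_force: 89.9
```

It is seated: the weight is off the wrist at z = 0.2054. I'll ease back 1 mm and release.

Call:
move_arm:
  moves: [-0.001, 0, 0, 0, 0, -0.001, 0, 0.001, 0, 0, -0.001, 0, 0.001, 0, 0]

```text
clock: 9.28
tcp_pos: [0.6242, -0.076, 0.2053]
orientation: [0.001, 0.649, 0.76, 0.001]
wrist_force: [-0.9, 0.1, 3.0]
finger_gap: 0.0081
grip_force: 89.6
```

Call:
move_arm:
  moves: [0, 0, 0, 0, 0.009, 0, 0, 0, 0, 0.012, 0, 0, 0, 0, 0.018, 0, 0, 0, 0, 0.03, 0, 0, 0, 0, 0.05, 0, 0, 0, 0, 0.085, 0, 0, 0, 0, 0.085, 0, 0, 0, 0, 0.085, 0, 0, 0, 0, 0.085, 0, 0, 0, 0, 0.085, 0, 0, 0, 0, 0.085, 0, 0, 0, 0, 0.085]
  newtons: 20

```text
clock: 10.28
tcp_pos: [0.6235, -0.0759, 0.2046]
orientation: [0.0, 0.649, 0.76, 0.0]
wrist_force: [-0.8, 0.4, 0.5]
finger_gap: 0.085
grip_force: 0.0
```

Call:
move_arm:
  moves: [0, 0, 0.03, 0, 0.085, 0, 0, 0.06, 0, 0.085, 0, 0, 0.09, 0, 0.085, 0, 0, 0.11, 0, 0.085, 0, 0, 0.11, 0, 0.085, 0, 0, 0.11, 0, 0.085]

```text
clock: 10.78
tcp_pos: [0.6244, -0.0761, 0.3159]
orientation: [0.002, 0.649, 0.76, 0.001]
wrist_force: [-0.2, 0.4, 0.7]
finger_gap: 0.0853
grip_force: 0.0
```

```bash
python3 - <<'E'
from h import *
s=env.get_state(); print(s["tcp_pos"],s["wrist_force"],s["finger_gap"],s["clock"])
a=cam("side"); b=cam("wrist"); np.savez("s5.npz",p=a[0],K=a[1],R=a[2],t=a[3]);np.savez("w5.npz",p=b[0],K=b[1],R=b[2],t=b[3])
A=cv2.resize(a[0][110:310,200:350],(450,600),interpolation=cv2.INTER_CUBIC)
B=cv2.resize(b[0],(350,262)); B=np.vstack([B,np.zeros((338,350,3),np.uint8)])
B=cv2.resize(b[0][60:420,180:390],(350,600),interpolation=cv2.INTER_CUBIC)
cv2.imwrite("pics/m6.png",np.hstack([A,B])[:,:,::-1])
E
```

```text
[ 0.62436912 -0.07610234  0.31593418] [-0.20205292  0.43890698  0.66186392] 0.08527258411396216 10.7833
```

View pics/m6.png

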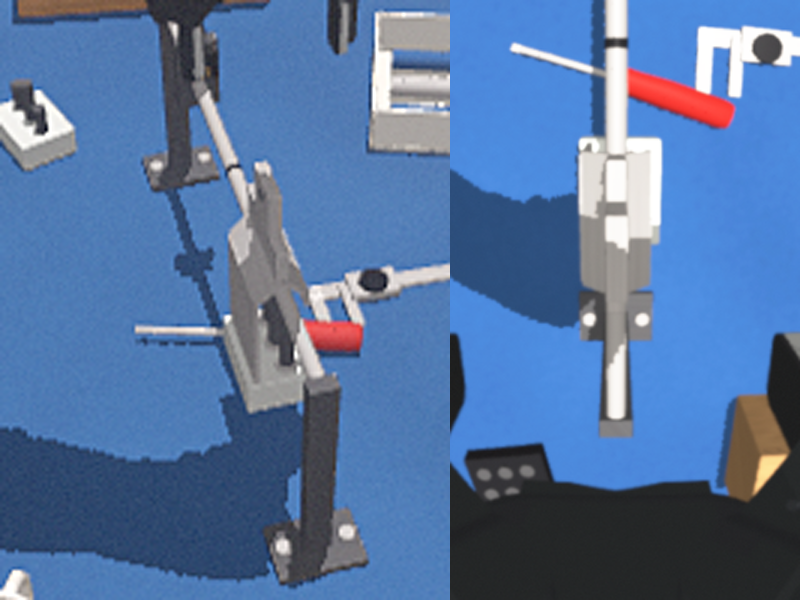

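The carrier hangs plumb on the -y half, clear of the band, and it is let go. Next I'll shut the fingers, move behind push_end, and find the fingertip height by touching down lightly on the bar.

Call:
move_arm:
  moves: [0, 0, 0, 0, 0, 0.006, -0.037, 0, 0, 0, 0.012, -0.075, 0, 0, 0, 0.012, -0.075, 0, 0, 0, 0.012, -0.075, -0.03, 0, 0, 0.012, -0.075, -0.06, 0, 0, 0.012, -0.075, -0.09, 0, 0, 0.012, -0.075, -0.11, 0, 0, 0.012, -0.075, -0.116, 0, 0, 0.012, -0.075, -0.116, 0, 0, 0.012, -0.075, -0.116, 0, 0, 0.012, -0.075, -0.116, 0, 0]

```text
clock: 11.88
tcp_pos: [0.6364, -0.1511, 0.2002]
orientation: [0.001, 0.649, 0.76, 0.0]
wrist_force: [0.4, 0.3, 0.3]
finger_gap: 0.0002
grip_force: 0.0
```

Call:
move_arm:
  moves: [0, 0, -0.003, 0, 0, 0, 0, -0.006, 0, 0, 0, 0, -0.01, 0, 0, 0, 0, -0.01, 0, 0]

```text
clock: 12.22
tcp_pos: [0.6353, -0.1508, 0.1879]
orientation: [-0.0, 0.649, 0.76, -0.0]
wrist_force: [-0.0, 0.1, 0.5]
finger_gap: -0.0003
grip_force: 0.0
```

Call:
move_arm:
  moves: [0, 0, -0.003, 0, 0, 0, 0, -0.006, 0, 0, 0, 0, -0.006, 0, 0]

```text
clock: 12.47
tcp_pos: [0.6352, -0.1508, 0.1817]
orientation: [-0.0, 0.649, 0.76, -0.0]
wrist_force: [-0.6, -0.4, 0.5]
finger_gap: -0.0002
grip_force: 0.0
```

```bash
python3 - <<'E'
from h import *
np.set_printoptions(precision=4,suppress=True)
s=env.get_state(); print(s["tcp_pos"],s["wrist_force"],s["finger_gap"],s["clock"])
b=cam("wrist"); np.savez("w6.npz",p=b[0],K=b[1],R=b[2],t=b[3])
g=b[0].min(2); print([(v,g[v,270:290:3]) for v in range(200,300,5)])
E
```

```text
[ 0.6352 -0.1508  0.1817] [-0.5956 -0.4222  0.5099] -0.00022148608435601413 12.4667
[(200, array([230, 247, 247, 249, 248, 245, 243], dtype=uint8)), (205, array([165, 223, 237, 244, 245, 239, 224], dtype=uint8)), (210, array([164, 222, 237, 244, 245, 238, 224], dtype=uint8)), (215, array([134, 220, 237, 244, 244, 238, 224], dtype=uint8)), (220, array([115, 153, 186, 228, 240, 233, 219], dtype=uint8)), (225, array([112, 135, 140, 144, 143, 139, 134], dtype=uint8)), (230, array([111, 135, 140, 144, 142, 139, 131], dtype=uint8)), (235, array([111, 135, 141, 143, 143, 138, 131], dtype=uint8)), (240, array([111, 134, 141, 143, 143, 139, 131], dtype=uint8)), (245, array([111, 134, 141, 143, 142, 138, 130], dtype=uint8)), (250, array([113, 116,  87,  59,  73, 117, 116], dtype=uint8)), (255, array([116, 116,  66,  31,  54, 117, 116], dtype=uint8)), (260, array([116, 116,  63,  30,  51, 116, 116], dtype=uint8)), (265, array([116, 117,  58,  30,  45, 116, 117], dtype=uint8)), (270, array([116, 116,  56,  31,  46, 116, 117], dtype=uint8)), (275, array([116, 115,  49,  30,  40, 113, 116], dtype=uint8)), (280, array([116, 115,  49,  31,  40, 113, 116], dtype=uint8)), (285, array([142, 141,  55,  41,  48, 137, 143], dtype=uint8)), (290, array([ 35, 108,  57,  42,  52, 120,  38], dtype=uint8)), (295, array([34, 37, 41, 41, 43, 43, 35], dtype=uint8))]
```

Call:
move_arm:
  moves: [0, 0, -0.002, 0, 0, 0, 0, -0.004, 0, 0, 0, 0, -0.004, 0, 0]

```text
clock: 12.77
tcp_pos: [0.6354, -0.1508, 0.178]
orientation: [-0.0, 0.649, 0.76, -0.0]
wrist_force: [1.2, -0.2, -0.4]
finger_gap: -0.0002
grip_force: 0.0
```

Call:
move_arm:
  moves: [0, 0, -0.002, 0, 0, 0, 0, -0.004, 0, 0, 0, 0, -0.004, 0, 0]

```text
clock: 13.02
tcp_pos: [0.6353, -0.1508, 0.174]
orientation: [-0.0, 0.649, 0.76, -0.0]
wrist_force: [0.0, -0.5, 0.3]
finger_gap: -0.0002
grip_force: 0.0
```

Call:
move_arm:
  moves: [0, 0, -0.001, 0, 0, 0, 0, -0.003, 0, 0, 0, 0, -0.003, 0, 0]

```text
clock: 13.27
tcp_pos: [0.6354, -0.1508, 0.1711]
orientation: [-0.0, 0.649, 0.76, -0.0]
wrist_force: [0.3, 0.2, -0.2]
finger_gap: -0.0001
grip_force: 0.0
```

Call:
move_arm:
  moves: [0, 0, -0.001, 0, 0, 0, 0, -0.003, 0, 0, 0, 0, -0.003, 0, 0]

```text
clock: 13.52
tcp_pos: [0.6354, -0.1508, 0.1681]
orientation: [-0.0, 0.649, 0.76, -0.0]
wrist_force: [-0.2, 0.0, -0.7]
finger_gap: -0.0001
grip_force: 0.0
```

Call:
move_arm:
  moves: [0, 0, -0.001, 0, 0, 0, 0, -0.002, 0, 0, 0, 0, -0.002, 0, 0]

```text
clock: 13.77
tcp_pos: [0.6354, -0.1508, 0.1663]
orientation: [-0.0, 0.649, 0.76, -0.0]
wrist_force: [-0.6, 0.4, 0.8]
finger_gap: 0.0002
grip_force: 0.0
```

Call:
move_arm:
  moves: [0, 0, -0.001, 0, 0, 0, 0, -0.002, 0, 0, 0, 0, -0.002, 0, 0]

```text
clock: 14.02
tcp_pos: [0.6354, -0.1508, 0.1643]
orientation: [-0.0, 0.649, 0.76, -0.0]
wrist_force: [-0.0, -0.5, -0.6]
finger_gap: -0.0
grip_force: 0.0
```

Call:
move_arm:
  moves: [0, 0, -0.001, 0, 0, 0, 0, -0.002, 0, 0, 0, 0, -0.002, 0, 0]

```text
clock: 14.27
tcp_pos: [0.6356, -0.1509, 0.1632]
orientation: [0.0, 0.649, 0.76, 0.0]
wrist_force: [-1.1, -0.0, 3.0]
finger_gap: -0.0
grip_force: 1.6
```

Call:
move_arm:
  moves: [0, 0, -0.001, 0, 0, 0, 0, -0.002, 0, 0, 0, 0, -0.002, 0, 0]

```text
clock: 14.52
tcp_pos: [0.6358, -0.151, 0.1631]
orientation: [0.001, 0.649, 0.76, 0.0]
wrist_force: [-4.3, 1.2, 11.8]
finger_gap: 0.0003
grip_force: 5.9
```

The fingertips meet the bar at TCP z = 0.1633, so they stand 28 mm behind the TCP. I'll push with TCP z at 0.175, which puts the tips at 0.203, level with push_end.

Call:
move_arm:
  moves: [0, 0, 0.008, 0, 0, 0, 0, 0.015, 0, 0, 0, 0, 0.015, 0, 0, -0.0008, 0.005, 0.015, 0, 0, -0.0016, 0.01, 0.015, 0, 0, -0.0024, 0.015, 0.015, 0, 0, -0.003, 0.018, 0.015, 0, 0, -0.0035, 0.021, 0.015, 0, 0, -0.004, 0.024, 0.015, 0, 0, -0.0043, 0.027, 0.015, 0, 0, -0.0048, 0.03, 0.015, 0, 0, -0.0048, 0.03, 0.015, 0, 0]

```text
clock: 15.52
tcp_pos: [0.6306, -0.1206, 0.1755]
orientation: [0.0, 0.649, 0.76, -0.0]
wrist_force: [0.6, -1.0, -0.9]
finger_gap: 0.0002
grip_force: 0.7
```

Call:
move_arm:
  moves: [-0.0005, 0.003, 0, 0, 0, -0.001, 0.006, 0, 0, 0, -0.0014, 0.009, 0, 0, 0, -0.0019, 0.012, 0, 0, 0, -0.0024, 0.015, 0, 0, 0, -0.0028, 0.018, 0, 0, 0, -0.0033, 0.021, 0, 0, 0, -0.0038, 0.024, 0, 0, 0, -0.0043, 0.027, 0, 0, 0, -0.0047, 0.03, 0, 0, 0]

```text
clock: 16.35
tcp_pos: [0.626, -0.0906, 0.1755]
orientation: [0.0, 0.649, 0.76, 0.0]
wrist_force: [0.1, -4.9, -1.1]
finger_gap: 0.0002
grip_force: 1.8
```

```bash
python3 - <<'E'
from h import *
np.set_printoptions(precision=4,suppress=True)
s=env.get_state(); print(s["tcp_pos"],s["wrist_force"],s["finger_gap"],s["clock"])
k0=np.load("w1.npz")
p,K,R,t=cam("wrist"); np.savez("w7.npz",p=p,K=K,R=R,t=t); k=(K,R,t)
# bright foot top: extreme along rail
d=np.array([-.156,.9878,0]);M=np.array([.609,.022,.185])
# black band: walk along the bar line, print brightness at bar height
def fp(q):
    q=R@q+t; r=np.hypot(q[0],q[1]); th=np.arctan2(r,q[2]); return K[0,0]*th*q[0]/r+K[0,2],K[1,1]*th*q[1]/r+K[1,2]
for y in np.arange(-.1,.12,.005):
    u,v=fp(M+d*y+[0,0,.006]); u2,v2=fp(M+d*y+[.02*.9878,.02*.156,-.095])
    f=lambda u,v:p[int(round(v)),int(round(u))] if 0<=v<420 and 0<=u<560 else None
    print(round(y,3),f(u,v),f(u2,v2))
E
```

```text
[ 0.626  -0.0906  0.1755] [ 0.1491 -4.9139 -1.1399] 0.0002013636118935529 16.35
-0.1 [249 246 243] [224 219 214]
-0.095 [249 247 244] [225 220 215]
-0.09 [250 248 245] [225 220 215]
-0.085 [250 248 246] [225 220 215]
-0.08 [251 249 246] [225 220 214]
-0.075 [251 250 247] [225 221 215]
-0.07 [251 250 248] [226 221 215]
-0.065 [252 250 248] [226 221 215]
-0.06 [252 250 248] [226 220 215]
-0.055 [252 251 249] [226 221 216]
-0.05 [252 251 249] [226 221 216]
-0.045 [253 251 250] [226 220 215]
-0.04 [253 252 251] [226 221 215]
-0.035 [253 252 251] [226 221 215]
-0.03 [253 252 251] [226 221 215]
-0.025 [253 253 251] [226 221 215]
-0.02 [254 253 251] [226 221 214]
-0.015 [253 252 250] [226 221 214]
-0.01 [253 252 250] [214 210 213]
-0.005 [253 252 251] [ 71 127 206]
0.0 [74 72 74] [ 71 130 210]
0.005 [220 216 210] [ 70 128 207]
0.01 [252 251 249] [ 71 129 208]
0.015 [252 251 249] [ 70 129 208]
0.02 None [ 71 131 212]
0.025 None [ 71 130 209]
0.03 None [ 70 128 208]
0.035 None [ 70 131 212]
0.04 None [ 73 130 213]
0.045 None [ 75 133 215]
0.05 None [ 73 131 213]
0.055 None None
0.06 None None
0.065 None None
0.07 None None
0.075 None None
0.08 None None
0.085 None None
0.09 None None
0.095 None None
0.1 None None
0.105 None None
0.11 None None
0.115 None None
```

```bash
cat > chk.py <<'E'
from h import *
np.set_printoptions(precision=4,suppress=True)
d=np.array([-.156,.9878,0]);ex=np.array([.9878,.156,0]);M=np.array([.609,.022,0])
def chk():
    p,K,R,t=cam("side"); np.savez("slast.npz",p=p,K=K,R=R,t=t)
    for x in (-.02,-.01,.01,.02):
        r=[]
        for y in np.arange(-.16,.08,.002):
            u,v=proj(K,R,t,M+ex*x+d*y+[0,0,.06]); c=p[int(round(v)),int(round(u))].astype(int); r.append((y,c))
        g=[y for y,c in r if c[2]-c[0]<35 and c.min()>90]
        print("x",x,"grey from",round(g[0],3) if g else None,"to",round(g[-1],3) if g else None,len(g))
    tc=env.get_state()["tcp_pos"]; print("tcp rail",(tc-M)@ex,(tc-M)@d)
if __name__=="__main__": chk()
E
python3 chk.py
python3 - <<'E'
# calibrate with picture s5 (carrier at about -0.099)
from h import *; import chk
D=np.load("s5.npz"); chk.cam=lambda n:(D["p"],D["K"],D["R"],D["t"]); chk.chk()
E
```

```text
x -0.02 grey from -0.104 to 0.004 55
x -0.01 grey from -0.104 to 0.034 70
x 0.01 grey from -0.102 to 0.078 67
x 0.02 grey from -0.102 to 0.078 52
tcp rail -0.0008314379698691893 -0.11311791477670609
x -0.02 grey from -0.14 to -0.034 54
x -0.01 grey from -0.138 to -0.01 65
x 0.01 grey from -0.14 to 0.07 89
x 0.02 grey from -0.122 to 0.078 65
tcp rail -0.0008314379698691893 -0.11311791477670609
```

The foot's -y end is at -0.103, so the saddle is at -0.063, as finger contact predicts. I'll keep pushing.

Call:
move_arm:
  moves: [-0.0005, 0.003, 0, 0, 0, -0.001, 0.006, 0, 0, 0, -0.0014, 0.009, 0, 0, 0, -0.0019, 0.012, 0, 0, 0, -0.0024, 0.015, 0, 0, 0, -0.0028, 0.018, 0, 0, 0, -0.0033, 0.021, 0, 0, 0, -0.0038, 0.024, 0, 0, 0, -0.0043, 0.027, 0, 0, 0, -0.0047, 0.03, 0, 0, 0, -0.0052, 0.033, 0, 0, 0, -0.0057, 0.036, 0, 0, 0]

```text
clock: 17.45
tcp_pos: [0.6203, -0.0546, 0.1756]
orientation: [0.0, 0.649, 0.76, 0.0]
wrist_force: [-0.3, -4.0, -0.1]
finger_gap: -0.0001
grip_force: 2.0
```

Call:
move_arm:
  moves: [-0.0005, 0.003, 0, 0, 0, -0.001, 0.006, 0, 0, 0, -0.0014, 0.009, 0, 0, 0, -0.0019, 0.012, 0, 0, 0, -0.0024, 0.015, 0, 0, 0, -0.0028, 0.018, 0, 0, 0, -0.0033, 0.021, 0, 0, 0, -0.0038, 0.024, 0, 0, 0, -0.0043, 0.027, 0, 0, 0, -0.0047, 0.03, 0, 0, 0, -0.0052, 0.033, 0, 0, 0, -0.0057, 0.036, 0, 0, 0]

```text
clock: 18.45
tcp_pos: [0.6146, -0.0186, 0.1756]
orientation: [0.0, 0.649, 0.76, 0.0]
wrist_force: [0.9, -3.8, 0.6]
finger_gap: -0.0001
grip_force: 2.1
```

```bash
python3 chk.py
```

```text
x -0.02 grey from -0.056 to 0.078 59
x -0.01 grey from -0.058 to 0.078 58
x 0.01 grey from -0.032 to 0.078 36
x 0.02 grey from -0.06 to 0.024 32
tcp rail -0.0008400934401444574 -0.04025179624161077
```

Call:
move_arm:
  moves: [-0.0005, 0.003, 0, 0, 0, -0.001, 0.006, 0, 0, 0, -0.0014, 0.009, 0, 0, 0, -0.0019, 0.012, 0, 0, 0, -0.0024, 0.015, 0, 0, 0, -0.0028, 0.018, 0, 0, 0, -0.0033, 0.021, 0, 0, 0, -0.0038, 0.024, 0, 0, 0, -0.0043, 0.027, 0, 0, 0, -0.0047, 0.03, 0, 0, 0, -0.0052, 0.033, 0, 0, 0, -0.0057, 0.036, 0, 0, 0]

```text
clock: 19.5
tcp_pos: [0.6089, 0.0174, 0.1756]
orientation: [0.0, 0.649, 0.76, 0.0]
wrist_force: [0.2, -4.2, -0.1]
finger_gap: -0.0003
grip_force: 2.3
```

Call:
move_arm:
  moves: [-0.0003, 0.002, 0, 0, 0, -0.0006, 0.004, 0, 0, 0, -0.001, 0.006, 0, 0, 0, -0.0013, 0.008, 0, 0, 0]

```text
clock: 19.83
tcp_pos: [0.6077, 0.0252, 0.1756]
orientation: [0.0, 0.65, 0.76, 0.0]
wrist_force: [1.3, -4.2, 0.9]
finger_gap: -0.0002
grip_force: 2.3
```

Call:
move_arm:
  moves: [-0.0002, 0.001, 0, 0, 0, -0.0003, 0.002, 0, 0, 0, -0.0005, 0.003, 0, 0, 0, -0.0006, 0.004, 0, 0, 0]

```text
clock: 20.17
tcp_pos: [0.607, 0.0291, 0.1755]
orientation: [0.0, 0.65, 0.76, 0.0]
wrist_force: [0.3, -5.1, 1.3]
finger_gap: -0.0001
grip_force: 2.4
```

Call:
move_arm:
  moves: [-0.0002, 0.001, 0, 0, 0, -0.0003, 0.002, 0, 0, 0, -0.0005, 0.003, 0, 0, 0]

```text
clock: 20.42
tcp_pos: [0.6066, 0.032, 0.1755]
orientation: [0.0, 0.65, 0.76, -0.0]
wrist_force: [0.7, -4.7, 0.3]
finger_gap: 0.0002
grip_force: 2.5
```

Call:
move_arm:
  moves: [-0.0002, 0.001, 0, 0, 0, -0.0003, 0.002, 0, 0, 0, -0.0005, 0.003, 0, 0, 0]

```text
clock: 20.67
tcp_pos: [0.6061, 0.035, 0.1756]
orientation: [0.0, 0.65, 0.76, -0.0]
wrist_force: [1.4, -4.8, 1.0]
finger_gap: 0.0001
grip_force: 2.6
```

Call:
move_arm:
  moves: [-0.0002, 0.001, 0, 0, 0, -0.0003, 0.002, 0, 0, 0]

```text
clock: 20.83
tcp_pos: [0.6058, 0.037, 0.1755]
orientation: [0.0, 0.65, 0.76, -0.0]
wrist_force: [0.5, -4.7, 0.4]
finger_gap: 0.0
grip_force: 2.6
```

Call:
move_arm:
  moves: [-0.0002, 0.001, 0, 0, 0, -0.0003, 0.002, 0, 0, 0]

```text
clock: 21.0
tcp_pos: [0.6055, 0.039, 0.1755]
orientation: [0.0, 0.65, 0.76, -0.0]
wrist_force: [0.5, -5.2, 1.7]
finger_gap: 0.0
grip_force: 2.7
```

Call:
move_arm:
  moves: [-0.0002, 0.001, 0, 0, 0, -0.0003, 0.002, 0, 0, 0]

```text
clock: 21.17
tcp_pos: [0.6052, 0.0408, 0.1756]
orientation: [0.0, 0.65, 0.76, -0.0]
wrist_force: [1.2, -6.9, 1.9]
finger_gap: -0.0
grip_force: 3.4
```

Call:
move_arm:
  moves: [-0.0001, 0.0005, 0, 0, 0, -0.0002, 0.001, 0, 0, 0]

```text
clock: 21.33
tcp_pos: [0.6051, 0.0413, 0.1756]
orientation: [0.001, 0.65, 0.76, -0.0]
wrist_force: [1.4, -7.6, 0.3]
finger_gap: -0.0001
grip_force: 3.8
```

Call:
move_arm:
  moves: [-0.0001, 0.0005, 0, 0, 0, -0.0002, 0.001, 0, 0, 0]

```text
clock: 21.5
tcp_pos: [0.605, 0.042, 0.1756]
orientation: [0.001, 0.65, 0.76, -0.001]
wrist_force: [1.1, -8.4, 0.2]
finger_gap: 0.0004
grip_force: 4.3
```

The force is rising at about 2 N/mm, so the buffer is in contact and the pin is home. I'll hold, ease back slowly, then lift clear.

Call:
move_arm:
  moves: [0, 0, 0, 0, 0, 0, 0, 0, 0, 0, 0, 0, 0, 0, 0, 0, 0, 0, 0, 0, 0, 0, 0, 0, 0, 0.0001, -0.0005, 0, 0, 0, 0.0002, -0.001, 0, 0, 0, 0.0002, -0.0015, 0, 0, 0, 0.0003, -0.002, 0, 0, 0, 0.0005, -0.003, 0, 0, 0, 0.0006, -0.004, 0, 0, 0, 0.0008, -0.005, 0, 0, 0]

```text
clock: 22.5
tcp_pos: [0.6051, 0.0387, 0.1752]
orientation: [-0.001, 0.649, 0.761, 0.0]
wrist_force: [-0.6, -0.8, -0.4]
finger_gap: 0.0002
grip_force: 0.0
```

Call:
move_arm:
  moves: [0.0008, -0.005, 0, 0, 0, 0.002, -0.015, 0, 0, 0, 0.004, -0.025, 0, 0, 0, 0.004, -0.025, 0.03, 0, 0, 0.004, -0.025, 0.06, 0, 0, 0.004, -0.025, 0.1, 0, 0, 0, -0.06, 0.12, 0, 0, -0.02, -0.1, 0.12, 0, 0, -0.05, -0.13, 0.12, 0, 0, -0.08, -0.15, 0.12, 0, 0, -0.08, -0.15, 0.12, 0, 0, -0.08, -0.15, 0.12, 0, 0]

```text
clock: 23.5
tcp_pos: [0.5241, -0.1141, 0.296]
orientation: [0.0, 0.651, 0.759, 0.0]
wrist_force: [-0.2, -0.9, -0.1]
finger_gap: 0.0002
grip_force: 0.0
```

```bash
python3 - <<'E'
from h import *
np.set_printoptions(precision=4,suppress=True)
s=env.get_state(); print(s["tcp_pos"],s["wrist_force"],s["clock"])
d=np.array([-.156,.9878,0]);ex=np.array([.9878,.156,0]);M=np.array([.609,.022,0])
for n in("top","side"):
    p,K,R,t=cam(n); np.savez(n+"9.npz",p=p,K=K,R=R,t=t)
    # along the plate top (z=.223+eps) and the brass pin colour; foot extent at z=.06/.09
    hsv=cv2.cvtColor(p,cv2.COLOR_RGB2HSV); h0=np.load(n+"0.npz")["p"]
    br=lambda q:((q[:,:,0].astype(int)-q[:,:,2]>50)&(q[:,:,0]>120)&(q[:,:,1]>90))
    u,v=proj(K,R,t,M+d*.103+[0,0,.211]); sl=np.s_[int(v)-12:int(v)+12,int(u)-12:int(u)+12]
    print(n,"brass px before",br(h0)[sl].sum(),"now",br(p)[sl].sum())
    z=.06 if n=="side" else .09
    for x in (-.02,-.012,.012,.02,.025):
        g=[]
        for y in np.arange(-.06,.16,.002):
            u,v=proj(K,R,t,M+ex*x+d*y+[0,0,z]); c=p[int(round(v)),int(round(u))].astype(int)
            if c[2]-c[0]<35 and c.min()>90: g.append(round(y,3))
        print(n,x,g[:1],g[-1:],len(g))
E
```

```text
[ 0.5241 -0.1141  0.296 ] [-0.2345 -0.9314 -0.1035] 23.5
top brass px before 16 now 0
top -0.02 [np.float64(-0.014)] [np.float64(0.11)] 43
top -0.012 [np.float64(-0.018)] [np.float64(0.114)] 48
top 0.012 [np.float64(-0.06)] [np.float64(0.158)] 101
top 0.02 [np.float64(-0.06)] [np.float64(0.158)] 101
top 0.025 [np.float64(-0.042)] [np.float64(0.158)] 76
side brass px before 15 now 0
side -0.02 [np.float64(-0.056)] [np.float64(0.146)] 62
side -0.012 [np.float64(-0.058)] [np.float64(0.158)] 67
side 0.012 [np.float64(-0.058)] [np.float64(0.08)] 26
side 0.02 [np.float64(-0.06)] [np.float64(0.088)] 32
side 0.025 [np.float64(-0.058)] [np.float64(0.14)] 56
```

```bash
python3 - <<'E'
from h import *
d=np.array([-.156,.9878,0]);M=np.array([.609,.022,0])
D=np.load("top9.npz");E0=np.load("top0.npz")
for q in (D,E0):
    o=[]
    for y in np.arange(.06,.14,.0025):
        u,v=proj(q["K"],q["R"],q["t"],M+d*y+[0,0,.223]); o.append(int(cv2.getRectSubPix(q["p"].mean(2).astype(np.float32),(1,1),(float(u),float(v)))[0,0]))
    print(o)
S=np.load("side9.npz")
for y,z in ((-.04,0),):
  for s in np.arange(.05,.09,.005):
    print(s,[S["p"][tuple(np.round(proj(S["K"],S["R"],S["t"],M+d*(s-.04)+np.array([.9878,.156,0])*x+[0,0,.062])).astype(int)[::-1])].tolist() for x in(-.02,.02)])
E
```

```text
[142, 144, 155, 166, 164, 152, 139, 135, 148, 162, 165, 160, 167, 203, 232, 239, 239, 238, 239, 236, 197, 125, 77, 66, 70, 104, 171, 217, 228, 217, 197, 184, 176]
[182, 177, 176, 175, 178, 183, 183, 181, 178, 178, 181, 185, 189, 182, 167, 167, 180, 189, 185, 152, 105, 77, 70, 69, 75, 112, 185, 230, 239, 228, 205, 188, 182]
0.05 [[51, 74, 113], [79, 125, 182]]
0.055 [[51, 73, 113], [77, 122, 181]]
0.06 [[53, 75, 114], [75, 123, 182]]
0.065 [[42, 73, 108], [74, 125, 187]]
0.06999999999999999 [[104, 114, 131], [133, 146, 181]]
0.07499999999999998 [[153, 153, 150], [156, 156, 155]]
0.07999999999999999 [[154, 153, 151], [152, 154, 153]]
0.08499999999999999 [[155, 155, 153], [156, 156, 155]]
```

The plate runs straight into the dark stop at about 0.11 m with no gap, and the brass pin no longer shows. The foot edge puts the saddle at about +0.070. Handing in.

```bash
python3 -c "
from workcell import env
print(env.hand_in())"
```

```text
the job is handed in; nothing more can be done
None
```

I handed the job in at about 24 s of the 64 s allowed; the hand-in gave no verdict. By my measurements the carrier hangs on the rail with its saddle about 70 mm past the band, against the stop. The sprung pin is pressed in, the arm is clear, and nothing touched the five bystanders, though I did not re-measure them at the end.

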